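Lid the ice bucket and hold the surface thermometer on its dot

ROBOT

A 7-joint arm with a two-finger parallel gripper is mounted at the origin on the work surface. World frame = base frame: x ahead of the robot, y to its left, z up, the work surface at z = 0. Lengths are in m, angles in rad, forces in N, time in s.
With the tool pointing down it reaches from about 0.35 to 0.9 m from the base axis. Payload 8.1 kg.
Tool frame: the origin (TCP) lies at the very end of the fingers, on their centre line; the grasp point (between the pads) lies 19 mm behind it; z points along the fingers, y is the line along which they close (so a half turn about z gives the same grasp; the last joint's range is limited). The gripper opens to 85 mm and grips with 20 to 120 N. Pads are 22 mm wide; open, the fingers measure 114 mm over their backs; the gripper's body (76 mm by 85 mm) begins 54 mm behind the grasp point. The pads swing forward as they close: fully open they stand 13 mm farther back than shut.
Start: joints at [-0.103, 0.434, 0.025, 1.573, -0.012, 1.134, -0.075], TCP at [0.625, -0, 0.204] pointing down, gripper open.
Joint ranges: [-2.62, 2.62], [-0.44, 2.09], [-1.27, 1.32], [0.08, 2.57], [-1.32, 4.46], [0.12, 2], [-2.74, 2.74]. Speed limits (rad/s): [2.22, 2.22, 3.01, 3.01, 3.14, 3.14, 3.14].

INTERFACE

Orientations are given as a unit quaternion [w, x, y, z].
In Python, from workcell import readout, cams, job gives the robot as it stands.
- The arm moves only by the shell command python3 -m jog 'ROWS' [FORCE]. ROWS is a JSON object of lists of equal length, an entry for each row: "travel": the shift along the tool's x, y, z each as a share of 2 cm, from -1 to 1, a list of three; "dr": the turn, a rotation vector about the tool's x, y, z each as a share of 5 degrees, from -1 to 1, a list of three; "claw": the opening, from 0 (shut) to 1 (fully open). A call has exactly 5 rows; each row shifts and turns the commanded pose from where the row before left it, along the tool's axes as they then stand; what a row does not reach is not made up. A row lasts 1/12 s, in which the tool goes at most 41.7 mm and 7.16 degrees, less where a joint would pass 70% of its speed; a pose out of reach is approached as far as the arm can. A call with a number of a shift or a turn outside -1 to 1 is refused whole. A call with a gripper value outside its range is refused whole. The fingers move at their own pace and stop on an object; FORCE is the grip in N (left out, the last holds). Time passes only in rows, so rows that do not move let the fingers close, or fill a call up. It gives the time, the measured TCP pose, the force, the opening and the grip force at its end, in the units of the state.
- readout.read_state(): the state, without advancing time (a new reading comes with each control period).
- cams.camera(name): name is "scene" or "side" or "wrist"; returns the picture (384x512x3 uint8, red, green, blue); there is no depth.
- cams.camera_model(name): a dict with "K" (3x3 intrinsics, pixels), "k1" (the pictures are not rectified: a ray, as slopes to the right and down, at radius r is drawn at 1 + k1 r^2 times it, then the intrinsics apply), "R" (3x3) and "t" (3): a world point X has camera coordinates R X + t. Camera axes: x right, y down, z forward; pixel columns grow to the right and rows downward; lengths in m; the calibration is good to about 2 mm. A picture is of the moment at which its call begins: read the wrist's pose just before it. camera_model takes no time and is no camera call; for the wrist camera it gives the pose at the moment of the call.
- job.close_job(): hands the job in; it is judged then, once.
The state is a dict: "t": time; "q": joint angles; "joint_velocities": joint speeds; "joint_torque": joint torques, N m; "position": TCP position; "eef_rot": TCP orientation; "ft_force": force on the tool from outside, world axes, zero at the start; "torque": the same for the moment, N m; "gripper_width": opening from 0.0 (shut) to 1.0 (fully open); "gripper_force": force on a finger pad.
Only numpy, scipy, OpenCV 4.12 (cv2) and the standard library are available. Lean on these libraries where they do the work, as an engineer would, in place of code of your own. Each camera call takes 0.05 s, during which the arm holds its last target. There are 200 camera calls.

TASK

Put the loose lid on the red ice bucket so that it sits down in the rim, level, setting it down rather than dropping it; then take the yellow surface thermometer out of its stand and hold it upright with its copper tip on the blue dot of the lid, pressing lightly so that the sprung tip is pushed about halfway in. Finish while still holding it there in the gripper; do not shove the bucket out of its place, and leave the other barware alone.

Things in the scene. Friction and masses are not known exactly. Their poses are not given: they have to be found in the camera images.
- bucket: Small red enamelled ice bucket, open top, loose on the counter, about 0.8 kg. 105 mm tall, outer diameter 112 mm at the foot, 140 mm at the rim, wall 4 mm: the mouth is about 132 mm wide (129 mm at 9 mm down). Origin: centre of the underside, z up. Two clip ears outside are only for looks. Bucket, lid and stand swap places from run to run.
- lid: Loose mint lid, about 0.22 kg, flat on the counter, knob up, any yaw. From below: plug 122 mm in diameter, 9 mm deep, that drops into the bucket's mouth; flange 148 mm in diameter, 4 mm thick, that rests on the rim; in the centre an upright black cylindrical knob 22 mm in diameter, 34 mm tall (top at 47 mm). Origin: centre of the plug's underside, z up; seated, 96 mm above the bucket's origin.
- lid_spot (a point): Centre of the blue dot (16 mm in diameter) on the top face of the lid's flange, 45 mm from the lid's axis along the lid's own +x, 13 mm above the lid's origin.
- holder: Stand of the thermometer, fixed to the counter: black disc 84 mm in diameter and 8 mm thick with an upright chrome tube, outer diameter 42 mm, bore 18 mm, top at 85 mm. Origin: centre of the underside on the counter, z up.
- probe: Surface thermometer, 0.14 kg, 148 mm long, upright in the stand, tip down. Along its z: copper foot 12 mm wide at 0-4 mm, thin plunger, steel stem 12 mm wide at 18-70 mm, yellow round handle 26 mm wide at 70-148 mm; grip this from above at about 115 mm. Handle rests on the tube's top; lift straight out over 70 mm. Origin: foot's underside, tip fully out (15 mm above the counter in the stand).
- probe_foot (a point): Centre of the underside of the thermometer's copper foot; it moves up the tool with the sprung tip.
- probe_tip (a joint): How far the sprung tip is pushed into the thermometer: 0 fully out, 0.014 m fully in. Spring 0.45 N per mm from zero, so halfway (7 mm) takes about 3.2 N and fully in 6.3 N, after which it is hard.
- measure: Bystander: steel double-cone pony measure standing on the round tray of the fixed chrome swing-arm shelf on the right (tray 170 mm wide, top at 100 mm, post 215 mm tall; keep clear), 46 mm wide, 80 mm tall; origin at its foot.
- shot_glass: Bystander: ribbed shot glass standing on the swing shelf, 50 mm wide, 62 mm tall; origin at its foot.
- reamer: Bystander: green glass juice reamer on the counter on the far side, 124 mm wide plus a tab handle, 60 mm tall; origin at its foot.
- spout: Bystander: chrome pour spout with a black stopper standing on the counter on the far side, 36 mm wide, 95 mm tall; origin at its foot.
Not all that is in view belongs to the job. There is more than one size of the holder; the one meant has the size given above. What is shaped like the lid but pink is not meant.

How it is judged:
By the outcome, as a careful person would: the job done as asked, in the order asked, and still so for the second after the job is handed in, while the arm keeps its last pose, push and grip.
It also fails if it takes over 72 s, if anything falls off the work surface, if the arm or the gripper's body presses on something with over 40 N, if the wrist force passes 120 N, or if a joint passes its speed limit or range.

## Working session

There is one attempt and no reset: what is moved stays moved. The work goes in short steps, Python scripts to look and compute and a shell command to move; the robot and the scene stay as the last step left them, time stands still between calls to the robot, and variables do not carry over. Pictures are saved under pics/ and viewed, at most 15 in all, crops included, and the job is handed in when it is done.

```bash
mkdir -p pics; python3 - <<'E'
from workcell import readout, cams
import cv2,numpy as np
s=readout.read_state();print(s)
ims=[cams.camera(n) for n in("scene","side")]
for n,i in zip(("scene","side"),ims): cv2.imwrite(f"pics/{n}0.png",i[:,:,::-1])
for n in("scene","side","wrist"): print(n,cams.camera_model(n))
E
```

```text
{'t': 0.0, 'q': array([-0.10256612,  0.43524569,  0.02497389,  1.57409283, -0.01160218,
        1.13399883, -0.07507675]), 'joint_velocities': array([ 9.85334735e-05, -1.88863261e-03,  1.03148797e-03, -9.77928844e-04,
        8.47819861e-04,  4.10511380e-06,  1.96147239e-04]), 'joint_torque': array([ 8.97134169e-05, -6.70461059e+01,  1.02531374e+00, -3.16203833e+01,
        1.55155628e-02,  1.25530543e-02, -1.11555586e-06]), 'position': array([ 6.24451289e-01, -8.17239707e-05,  2.02813561e-01]), 'eef_rot': array([-5.12432864e-04,  7.07135598e-01,  7.07077511e-01, -6.14116133e-04]), 'ft_force': array([-0.43293029, -0.16562394, -0.22747156]), 'torque': array([0.04219276, 0.01277341, 0.00601689]), 'gripper_force': 0.0, 'gripper_width': 1.0008369549638838}
scene {'K': array([[420.41749761,   0.        , 259.23099869],
       [  0.        , 420.41749761, 189.72507544],
       [  0.        ,   0.        ,   1.        ]]), 'k1': 0.03435884662889269, 'R': array([[ 0.78361735,  0.62116295,  0.01002196],
       [ 0.48298808, -0.59900055, -0.63868682],
       [-0.39072543,  0.50532656, -0.76940
[... 195 characters left out ...]
   0.        ,   1.        ]]), 'k1': -0.11202862302730258, 'R': array([[ 0.99557166, -0.09142193, -0.02188825],
       [-0.07875712, -0.68402823, -0.72519149],
       [ 0.05132622,  0.72370395, -0.68819925]]), 't': array([-0.62443479,  0.10766509,  1.68761484])}
wrist {'K': array([[300.25658534,   0.        , 259.02706061],
       [  0.        , 300.25658534, 190.13689288],
       [  0.        ,   0.        ,   1.        ]]), 'k1': -0.0074755651287462576, 'R': array([[ 9.99999666e-01,  1.30197232e-04, -8.06722828e-04],
       [ 3.33702750e-04, -9.66221344e-01,  2.57713413e-01],
       [-7.45919242e-04, -2.57713596e-01, -9.66221065e-01]]), 't': array([-0.62490445, -0.03422701,  0.37786931])}
```

View pics/scene0.png

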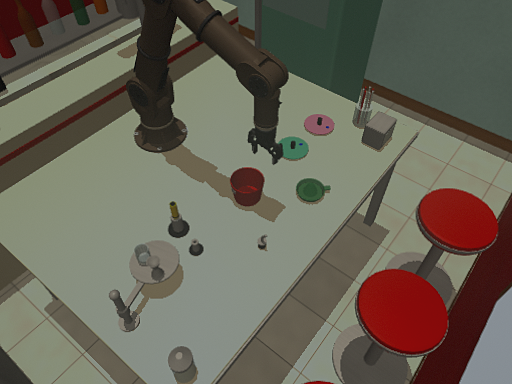

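View pics/side0.png

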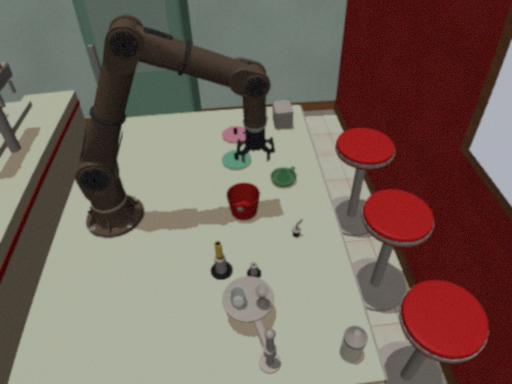

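```bash
cat > h.py <<'E'
import cv2,numpy as np
from workcell import readout,cams
def und(m,p):
    k=m["K"];p=np.asarray(p,float).reshape(-1,2)
    d=np.array([m["k1"],0,0,0,0.]);return cv2.undistortPoints(p.reshape(-1,1,2),k,d).reshape(-1,2)
def rays(m,p):
    u=und(m,p);d=np.c_[u,np.ones(len(u))]@m["R"];return -m["R"].T@m["t"],d
def onz(m,p,z):
    c,d=rays(m,p);return (c+d*((z-c[2])/d[:,2])[:,None])[:,:2]
def proj(m,X):
    X=np.asarray(X,float).reshape(-1,3)
    return cv2.projectPoints(X,cv2.Rodrigues(m["R"])[0],m["t"],m["K"],np.array([m["k1"],0,0,0,0.]))[0].reshape(-1,2)
def mask(im,h0,h1,s0=80,v0=30,v1=255):
    return cv2.inRange(cv2.cvtColor(im,cv2.COLOR_RGB2HSV),(h0,s0,v0),(h1,255,v1))
def blobs(mk,amin=10):
    n,l,st,c=cv2.connectedComponentsWithStats(mk)
    return [(st[i].tolist(),c[i].round(1).tolist(),(l==i).astype(np.uint8)) for i in range(1,n) if st[i,4]>=amin]
def circ(P,r=None):
    from scipy.optimize import least_squares
    f=lambda x:np.hypot(P[:,0]-x[0],P[:,1]-x[1])-(r or x[2])
    s=least_squares(f,[*P.mean(0),.06],loss='soft_l1',f_scale=.002);return s.x.round(4),np.std(f(s.x)).round(4)
E
python3 - <<'E'
from h import *
T=[]
for n in("scene","side"):
    im=cv2.imread(f"pics/{n}0.png")[:,:,::-1].copy();m=cams.camera_model(n)
    print(n)
    for nm,a in dict(mint=(70,90,60,60),red=(0,6,120,30),red2=(172,179,120,30),yel=(20,32,110,60),blue=(95,130,80,30),).items():
        for st,c,b in blobs(mask(im,*a),4 if nm in("blue","yel") else 60):
            print(nm,st,c,onz(m,[c],.013).round(3))
            if nm=="mint":
                ct=max(cv2.findContours(b,0,1)[0],key=len).reshape(-1,2); h=cv2.convexHull(ct).reshape(-1,2)
                print("  circ",circ(onz(m,h,.013)))
a=cv2.imread("pics/scene0.png");b=cv2.imread("pics/side0.png")
z=lambda i,x,y:cv2.resize(i[y:y+75,x:x+100],(400,300),interpolation=cv2.INTER_CUBIC)
cv2.imwrite("pics/c0.png",np.vstack([np.hstack([z(a,250,100),z(b,190,120)]),np.hstack([z(a,140,190),z(b,180,225)])]))
E
```

```text
scene
mint [291, 0, 60, 60, 817] [321.8, 31.9] [[0.109 1.24 ]]
  circ (array([0.1991, 1.3811, 0.3449]), np.float64(0.076))
mint [262, 10, 6, 32, 66] [263.4, 28.4] [[-0.194  1.046]]
  circ (array([-0.9593,  0.4495,  0.9862]), np.float64(0.0101))
mint [281, 23, 15, 15, 60] [288.1, 30.3] [[-0.063  1.125]]
  circ (array([-0.0747,  1.117 ,  0.0599]), np.float64(0.0169))
mint [278, 137, 30, 22, 455] [293.4, 147.7] [[0.557 0.311]]
  circ (array([0.5515, 0.3098, 0.0719]), np.float64(0.0006))
red [0, 0, 23, 59, 770] [8.0, 27.5] [[-1.376  0.059]]
red [22, 0, 27, 28, 321] [35.4, 11.4] [[-1.423  0.274]]
red [52, 0, 21, 18, 177] [62.5, 7.0] [[-1.345  0.417]]
red [167, 41, 37, 23, 155] [183.3, 51.7] [[-0.394  0.55 ]]
red [0, 85, 127, 81, 767] [60.1, 125.9] [[-0.395 -0.273]]
red [230, 167, 34, 39, 998] [247.1, 185.3] [[0.536 0.   ]]
red [357, 188, 155, 196, 14969] [440.8, 286.3] [[1.371 0.069]]
red [304, 381, 30, 3, 62] [318.2, 382.3] [[ 1.208 -0.473]]
yel [170, 202, 8, 15, 72] [173.7, 210.1] [[ 0.388 -0.289]]
blue [326, 126, 3, 2, 6] [327.0, 126.5] [[0.6   0.532]]
blue [299, 143, 4, 3, 8] [300.2, 
[... 466 characters left out ...]
1.0531, 0.286 ]), np.float64(0.0426))
mint [223, 150, 28, 19, 339] [235.6, 159.9] [[0.544 0.298]]
  circ (array([0.548 , 0.3062, 0.0695]), np.float64(0.0014))
red [336, 0, 176, 384, 35775] [431.2, 173.1] [[1.463 0.093]]
red [0, 101, 79, 182, 723] [35.6, 193.0] [[-0.413  0.171]]
red [228, 183, 31, 37, 694] [243.2, 200.3] [[0.564 0.013]]
red2 [411, 38, 23, 10, 63] [421.6, 41.3] [[2.06  1.607]]
red2 [457, 49, 31, 19, 95] [473.4, 57.2] [[2.346 1.309]]
red2 [450, 100, 13, 29, 75] [454.6, 115.4] [[1.816 0.563]]
red2 [445, 173, 37, 26, 198] [463.2, 184.5] [[ 1.584e+00 -1.000e-03]]
red2 [433, 225, 12, 18, 60] [438.3, 233.8] [[ 1.339 -0.27 ]]
yel [215, 244, 8, 15, 77] [218.4, 250.8] [[ 0.45  -0.253]]
```

View pics/c0.png

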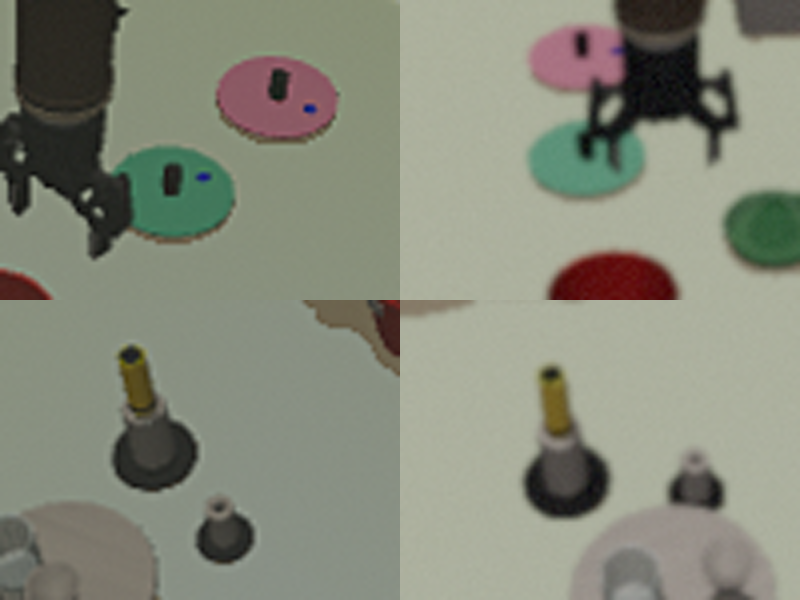

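Candidates: mint lid at scene (293,148) versus the pink one at (319,125). For the stand, the big one with the yellow handle at (177,225) versus the small one at (196,247). I choose the mint lid and the big stand; the crop confirms both, and the blue dot shows at about (300,144). Now I move over the lid and take a wrist picture there.

```bash
python3 - <<'E'
from h import *
m=cams.camera_model("wrist");im=cams.camera("wrist");cv2.imwrite("pics/w0.png",im[:,:,::-1])
for st,c,b in blobs(mask(im,0,6,120,30)|mask(im,174,179,120,30),100):
    h=cv2.convexHull(max(cv2.findContours(b,0,1)[0],key=len)).reshape(-1,2); print("red",st,circ(onz(m,h,.105),.07),circ(onz(m,h,.105)))
for n,c,st in(("scene",(173.7,210.1),(230,167)),("side",(218.4,250.8),(228,183))):
    m=cams.camera_model(n);print(n,"probe",onz(m,[c],.124).round(4))
    im=cv2.imread(f"pics/{n}0.png")[:,:,::-1].copy()
    b=[b for s,_,b in blobs(mask(im,0,6,120,30),100) if tuple(s[:2])==st][0]
    h=cv2.findContours(b,0,1)[0][0].reshape(-1,2); h=h[h[:,1]<st[1]+11]
    print(circ(onz(m,h,.105),.07))
E
python3 -m jog '{"travel":[[0.77,-0.18,0],[0.77,-0.18,0],[0.77,-0.18,0],[0.77,-0.18,0],[0.77,-0.18,0]],"dr":[[0,0,0],[0,0,0],[0,0,0],[0,0,0],[0,0,0]],"claw":[1,1,1,1,1]}' 30
python3 -m jog '{"travel":[[0.77,-0.18,0],[0.77,-0.18,0],[0.77,-0.18,0],[0.77,-0.18,0],[0.77,-0.18,0]],"dr":[[0,0,0],[0,0,0],[0,0,0],[0,0,0],[0,0,0]],"claw":[1,1,1,1,1]}' >/dev/null
python3 -m jog '{"travel":[[0.77,-0.18,0],[0.77,-0.18,0],[0.77,-0.18,0],[0.77,-0.18,0],[0.77,-0.18,0]],"dr":[[0,0,0],[0,0,0],[0,0,0],[0,0,0],[0,0,0]],"claw":[1,1,1,1,1]}' >/dev/null
python3 -m jog '{"travel":[[0.77,-0.18,0],[0.77,-0.18,0],[0.77,-0.18,0],[0.77,-0.18,0],[0.77,-0.18,0]],"dr":[[0,0,0],[0,0,0],[0,0,0],[0,0,0],[0,0,0]],"claw":[1,1,1,1,1]}' >/dev/null
python3 -m jog '{"travel":[[0,0,0],[0,0,0],[0,0,0],[0,0,0],[0,0,0]],"dr":[[0,0,0],[0,0,0],[0,0,0],[0,0,0],[0,0,0]],"claw":[1,1,1,1,1]}'
python3 - <<'E'
from h import *
m=cams.camera_model("wrist");im=cams.camera("wrist");cv2.imwrite("pics/w1.png",im[:,:,::-1])
for st,c,b in blobs(mask(im,70,92,60,50),300):
    h=cv2.convexHull(max(cv2.findContours(b,0,1)[0],key=len)).reshape(-1,2); print("mint",st,circ(onz(m,h,.013)),circ(onz(m,h,.013),.074))
for st,c,b in blobs(mask(im,95,130,80,30),10): print("blue",st,onz(m,[c],.013))
E
```

```text
red [123, 145, 146, 138, 14895] (array([ 0.5651, -0.0338,  0.06  ]), np.float64(0.0006)) (array([ 0.5652, -0.0339,  0.0691]), np.float64(0.0006))
red [493, 220, 19, 78, 833] (array([ 0.9277, -0.0686,  0.06  ]), np.float64(0.0032)) (array([ 0.9189, -0.0703,  0.0625]), np.float64(0.0031))
scene probe [[ 0.4605 -0.3372]]
(array([ 0.5687, -0.0384,  0.06  ]), np.float64(0.0023))
side probe [[ 0.4582 -0.3402]]
(array([ 0.5617, -0.0484,  0.06  ]), np.float64(0.0035))
t: 0.57
position: [0.6066, 0.0776, 0.2033]
eef_rot: [-0.0, 0.707, 0.707, -0.0]
ft_force: [0.2, 0.4, -0.3]
gripper_width: 0.997
gripper_force: 0.0
t: 2.23
position: [0.5535, 0.3068, 0.2037]
eef_rot: [0.0, 0.708, 0.707, -0.0]
ft_force: [0.6, 0.4, 0.7]
gripper_width: 1.0
gripper_force: 0.0
mint [196, 97, 121, 120, 10798] (array([0.5502, 0.3132, 0.0727]), np.float64(0.0002)) (array([0.5503, 0.3132, 0.06  ]), np.float64(0.0002))
blue [264, 119, 14, 14, 156] [[0.5679404  0.35396629]]
```

View pics/w1.png

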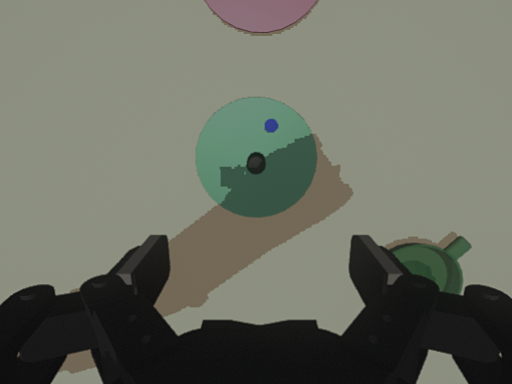

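The wrist view shows the mint lid centred at (256,157), its blue dot at (271,126) and the knob at (256,162). Pink is far off at the top and the reamer is clear on the right. Going down to the knob.

```bash

python3 -m jog '{"travel":[[0.31,-0.16,0.9],[0,0,0.9],[0,0,0.9],[0,0,0.9],[0,0,0.9]],"dr":[[0,0,0],[0,0,0],[0,0,0],[0,0,0],[0,0,0]],"claw":[1,1,1,1,1]}' >/dev/null
python3 -m jog '{"travel":[[0,0,0.9],[0,0,0.9],[0,0,0.9],[0,0,0.9],[0,0,0.9]],"dr":[[0,0,0],[0,0,0],[0,0,0],[0,0,0],[0,0,0]],"claw":[1,1,1,1,1]}' >/dev/null
python3 -m jog '{"travel":[[0,0,0],[0,0,0],[0,0,0],[0,0,0],[0,0,0]],"dr":[[0,0,0],[0,0,0],[0,0,0],[0,0,0],[0,0,0]],"claw":[1,1,1,1,1]}'
```

```text
t: 3.53
position: [0.5506, 0.3146, 0.0249]
eef_rot: [0.0, 0.707, 0.707, 0.001]
ft_force: [-0.0, 0.4, 0.3]
gripper_width: 1.001
gripper_force: 0.0
```

```bash

python3 -m jog '{"travel":[[-0.07,0,0.15],[0,0,0.13],[0,0,0],[0,0,0],[0,0,0]],"dr":[[0,0,0],[0,0,0],[0,0,0],[0,0,0],[0,0,0]],"claw":[1,1,0.6,0.4,0.3]}' 40 >/dev/null
python3 -m jog '{"travel":[[0,0,0],[0,0,0],[0,0,0],[0,0,0],[0,0,0]],"dr":[[0,0,0],[0,0,0],[0,0,0],[0,0,0],[0,0,0]],"claw":[0.2,0.1,0,0,0]}'
python3 -m jog '{"travel":[[0,0,0],[0,0,0],[0,0,0],[0,0,0],[0,0,0]],"dr":[[0,0,0],[0,0,0],[0,0,0],[0,0,0],[0,0,0]],"claw":[0,0,0,0,0]}'
```

```text
t: 4.37
position: [0.551, 0.3134, 0.0195]
eef_rot: [0.0, 0.707, 0.707, 0.001]
ft_force: [0.0, -0.5, 11.3]
gripper_width: 0.002
gripper_force: 5.3
t: 4.78
position: [0.5509, 0.3133, 0.0195]
eef_rot: [0.0, 0.707, 0.707, 0.001]
ft_force: [-0.8, -1.0, 10.0]
gripper_width: 0.003
gripper_force: 5.2
```

```bash
python3 - <<'E'
from h import *
a=cams.camera("wrist");b=cams.camera("side")
cv2.imwrite("pics/w2.png",np.hstack([cv2.resize(a[:,:,::-1],(400,300)),cv2.resize(b[120:210,180:300,::-1],(400,300))]))
E
```

```text
(no output)
```

View pics/w2.png

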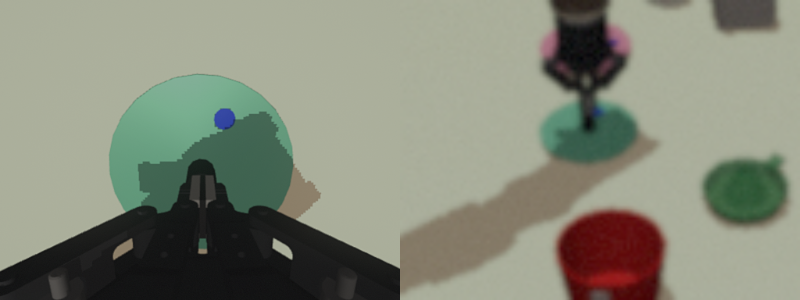

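The fingers shut in front of the knob: the knob is at half-scale pixel (200,168), beyond the pads in +y. I re-measure the lid with the wrist camera after lifting clear.

```bash

python3 -m jog '{"travel":[[0,0,0],[0,0,0],[0,0,-0.2],[0,0,-0.5],[0,0,-0.8]],"dr":[[0,0,0],[0,0,0],[0,0,0],[0,0,0],[0,0,0]],"claw":[0.5,1,1,1,1]}' >/dev/null
python3 -m jog '{"travel":[[0,0,-1],[0,0,-1],[0,0,-1],[0,0,-1],[0,0,0]],"dr":[[0,0,0],[0,0,0],[0,0,0],[0,0,0],[0,0,0]],"claw":[1,1,1,1,1]}' >/dev/null
python3 -m jog '{"travel":[[-1,0,0],[-1,0,0],[-1,0,0],[0,0,0],[0,0,0]],"dr":[[0,0,0],[0,0,0],[0,0,0],[0,0,0],[0,0,0]],"claw":[1,1,1,1,1]}' 
cat > lid.py <<'E'
from h import *
import sys
m=cams.camera_model("wrist");im=cams.camera("wrist");cv2.imwrite(sys.argv[1],im[:,:,::-1])
z=float(sys.argv[2])
for st,c,b in blobs(mask(im,70,92,60,40),300):
    h=cv2.convexHull(max(cv2.findContours(b,0,1)[0],key=len)).reshape(-1,2); print("mint",st,circ(onz(m,h,z)))
for st,c,b in blobs(mask(im,95,130,80,30),10): print("blue",st,onz(m,[c],z))
for st,c,b in blobs(cv2.inRange(cv2.cvtColor(im,cv2.COLOR_RGB2GRAY),0,45),40): print("dark",st,c,onz(m,[c],z),"top->",onz(m,[c],z+.034))
E
python3 lid.py pics/w3.png .013
```

```text
t: 6.13
position: [0.5498, 0.2514, 0.1283]
eef_rot: [0.0, 0.708, 0.706, -0.0]
ft_force: [-0.7, 0.8, -0.5]
gripper_width: 0.996
gripper_force: 0.0
mint [180, 26, 159, 164, 19652] (array([0.5504, 0.3131, 0.073 ]), np.float64(0.0002))
blue [270, 56, 18, 20, 285] [[0.56810639 0.35412238]]
dark [247, 102, 25, 25, 142] [260.1, 114.9] [[0.55154605 0.31147577]] top-> [[0.55141727 0.31200133]]
dark [0, 234, 512, 150, 43013] [256.5, 332.5] [[0.54720538 0.07303932]] top-> [[0.54759311 0.10193755]]
```

View pics/w3.png

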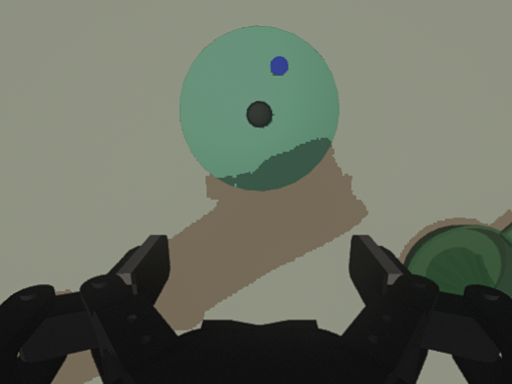

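```bash

python3 -m jog '{"travel":[[0,0,0],[0,0,0],[0,0,0],[0,0,0],[0,0,0]],"dr":[[0,0,0],[0,0,0],[0,0,0],[0,0,0],[0,0,0]],"claw":[0,0,0,0,0]}' >/dev/null
python3 -m jog '{"travel":[[0,0,0],[0,0,0],[0,0,0],[0,0,0],[0,0,0]],"dr":[[0,0,0],[0,0,0],[0,0,0],[0,0,0],[0,0,0]],"claw":[0,0,0,0,0]}'
python3 - <<'E'
from h import *
s=readout.read_state();P=s["position"]
m=cams.camera_model("wrist");a=cams.camera("wrist").copy()
ms=cams.camera_model("side");b=cams.camera("side").copy()
pw=np.array([P+[0,dy,d] for dy in(0,.011) for d in (0,.019,.04)]);q=proj(m,pw);qs=proj(ms,pw[:3]);print(q.round(0).tolist(),qs.round(1).tolist())
for p in q[:3]: cv2.circle(a,tuple(int(x) for x in p.round()),1,(255,0,0),-1)
old=cv2.imread("pics/w2.png")
u,v=qs[0].astype(int)
bb=cv2.resize(b[v-45:v+30,u-50:u+50],(400,300),interpolation=cv2.INTER_CUBIC)
for p in qs: cv2.circle(bb,tuple(int(x) for x in ((p-[u-50,v-45])*4)),2,(255,255,0),-1)
cv2.imwrite("pics/w4.png",np.vstack([np.hstack([cv2.resize(a[180:330,160:360],(400,300)),bb])[:,:,::-1],np.hstack([cv2.resize(old[120:270,110:310],(400,300),interpolation=cv2.INTER_CUBIC),cv2.resize(old[60:180,510:670],(400,300),interpolation=cv2.INTER_CUBIC)])]))
E
```

```text
t: 7.02
position: [0.5499, 0.2527, 0.128]
eef_rot: [0.0, 0.707, 0.707, -0.0]
ft_force: [-0.5, -0.4, -0.3]
gripper_width: -0.003
gripper_force: 0.0
[[258.0, 221.0], [258.0, 233.0], [258.0, 250.0], [258.0, 203.0], [258.0, 214.0], [258.0, 229.0]] [[235.8, 146.6], [235.5, 143.3], [235.2, 139.6]]
```

View pics/w4.png

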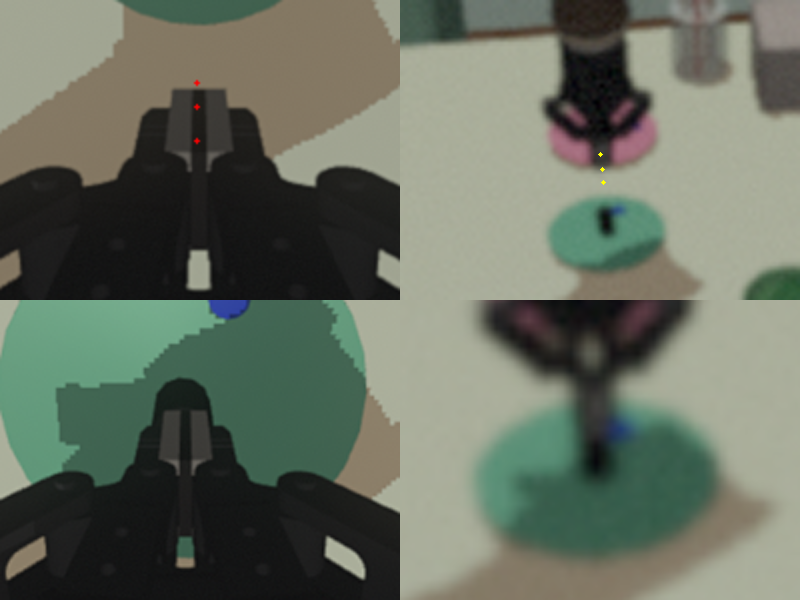

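The real fingertips sit about 27 mm behind the reported TCP: in the side crop they end near (598,165), while the TCP projects to (603,182). In the first try they therefore shut on top of the knob. I go down again with that offset.

```bash

python3 -m jog '{"travel":[[0.8,0.02,0],[0.8,0,0],[0.8,0,0],[0.7,0,0],[0,0,0]],"dr":[[0,0,0],[0,0,0],[0,0,0],[0,0,0],[0,0,0]],"claw":[1,1,1,1,1]}' >/dev/null
python3 -m jog '{"travel":[[0,0,1],[0,0,1],[0,0,1],[0,0,1],[0,0,1]],"dr":[[0,0,0],[0,0,0],[0,0,0],[0,0,0],[0,0,0]],"claw":[1,1,1,1,1]}'
python3 -m jog '{"travel":[[0,0,0.6],[0,0,0.5],[0,0,0.4],[0,0,0.25],[0,0,0]],"dr":[[0,0,0],[0,0,0],[0,0,0],[0,0,0],[0,0,0]],"claw":[1,1,1,1,1]}'
python3 -m jog '{"travel":[[0,0,0],[0,0,0],[0,0,0],[0,0,0],[0,0,0]],"dr":[[0,0,0],[0,0,0],[0,0,0],[0,0,0],[0,0,0]],"claw":[0.6,0.4,0.3,0.2,0]}'
python3 -m jog '{"travel":[[0,0,0],[0,0,0],[0,0,0],[0,0,0],[0,0,0]],"dr":[[0,0,0],[0,0,0],[0,0,0],[0,0,0],[0,0,0]],"claw":[0,0,0,0,0]}'
```

```text
t: 7.95
position: [0.5502, 0.3149, 0.0271]
eef_rot: [0.0, 0.707, 0.707, -0.0]
ft_force: [0.9, 0.7, 0.3]
gripper_width: 0.998
gripper_force: 0.0
t: 8.37
position: [0.55, 0.3147, -0.0076]
eef_rot: [-0.0, 0.707, 0.707, -0.0]
ft_force: [-0.2, -0.4, 0.8]
gripper_width: 0.996
gripper_force: 0.0
t: 8.78
position: [0.5505, 0.3149, -0.0065]
eef_rot: [0.0, 0.707, 0.707, 0.0]
ft_force: [-0.1, -0.2, 0.2]
gripper_width: 0.298
gripper_force: 0.0
t: 9.2
position: [0.5505, 0.315, -0.0064]
eef_rot: [0.0, 0.707, 0.707, 0.0]
ft_force: [-1.4, -0.4, 6.1]
gripper_width: 0.245
gripper_force: 39.2
```

Knob gripped (width 0.245, about 21 mm). Lifting and carrying it toward the bucket.

```bash

python3 -m jog '{"travel":[[0,0,-0.3],[0,0,-0.6],[0,0,-0.9],[0,0,-1],[0,0,-1]],"dr":[[0,0,0],[0,0,0],[0,0,0],[0,0,0],[0,0,0]],"claw":[0,0,0,0,0]}' 60 >/dev/null
python3 -m jog '{"travel":[[0,0,-1],[0,0,-1],[0,0,-1],[0,0,-0.8],[0,0,-0.4]],"dr":[[0,0,0],[0,0,0],[0,0,0],[0,0,0],[0,0,0]],"claw":[0,0,0,0,0]}'
python3 -m jog '{"travel":[[-0.4,0.04,0],[-0.7,0.04,0],[-0.9,0.04,0],[-0.9,0.04,0],[-0.9,0.04,0]],"dr":[[0,0,0],[0,0,0],[0,0,0],[0,0,0],[0,0,0]],"claw":[0,0,0,0,0]}' >/dev/null
python3 -m jog '{"travel":[[-0.9,0.04,0],[-0.9,0.04,0],[-0.9,0.04,0],[-0.9,0.04,0],[-0.9,0.04,0]],"dr":[[0,0,0],[0,0,0],[0,0,0],[0,0,0],[0,0,0]],"claw":[0,0,0,0,0]}'
python3 lid.py pics/w5.png .18 | head -4
```

```text
t: 10.03
position: [0.5509, 0.3153, 0.156]
eef_rot: [0.0, 0.707, 0.707, 0.002]
ft_force: [0.3, 0.7, -3.3]
gripper_width: 0.237
gripper_force: 58.8
t: 10.87
position: [0.557, 0.1456, 0.1514]
eef_rot: [-0.0, 0.708, 0.707, -0.002]
ft_force: [-0.1, -0.1, -3.1]
gripper_width: 0.233
gripper_force: 58.8
mint [124, 96, 271, 178, 33733] (array([0.5574, 0.1482, 0.0684]), np.float64(0.0037))
mint [227, 276, 65, 49, 2161] (array([0.5576, 0.11  , 0.0188]), np.float64(0.0019))
blue [278, 146, 33, 32, 801] [[0.57429094 0.18627248]]
dark [0, 221, 512, 163, 48671] [257.6, 327.3] [[0.55674371 0.09293679]] top-> [[0.55704265 0.12107457]]
```

```bash
cat > lid2.py <<'E'
from h import *
import sys
m=cams.camera_model("wrist");s=readout.read_state();im=cams.camera("wrist")
P=s["position"];z=P[2]+float(sys.argv[1])
mk=mask(im,70,92,60,40);b=max(blobs(mk,300),key=lambda t:t[0][4])[2]
c=max(cv2.findContours(b,0,1)[0],key=len).reshape(-1,2);c=c[c[:,1]<215]
Q=onz(m,c,z);x,sd=circ(Q);print("lid-TCP",x,sd,(x[:2]-P[:2]).round(4))
x,sd=circ(Q,.073);print(" r73",(x[:2]-P[:2]).round(4),sd)
for st,cc,b in blobs(mask(im,95,130,80,30),50): print("blue-TCP",(onz(m,[cc],z)-P[:2]).round(4))
E
python3 lid2.py .0194
```

```text
lid-TCP [0.5579 0.1387 0.0728] 0.0002 [ 0.0004 -0.0018]
 r73 [ 0.0004 -0.0021] 0.0002
blue-TCP [[0.0185 0.0391]]
```

```bash

python3 -m jog '{"travel":[[-0.9,0.04,0],[-0.9,0.04,0],[-0.9,0.04,0],[-0.9,0.04,0],[-0.9,0.04,0]],"dr":[[0,0,0],[0,0,0],[0,0,0],[0,0,0],[0,0,0]],"claw":[0,0,0,0,0]}' >/dev/null
python3 -m jog '{"travel":[[-0.9,0.04,0],[-0.9,0.04,0],[-0.9,0.04,0],[-0.7,0.04,0],[-0.5,0.02,0]],"dr":[[0,0,0],[0,0,0],[0,0,0],[0,0,0],[0,0,0]],"claw":[0,0,0,0,0]}' >/dev/null
python3 -m jog '{"travel":[[-0.2,0,0],[0,0,0],[0,0,0],[0,0,0],[0,0,0]],"dr":[[0,0,0],[0,0,0],[0,0,0],[0,0,0],[0,0,0]],"claw":[0,0,0,0,0]}'
python3 - <<'E'
from h import *
b=[cams.camera(n) for n in("scene","side")]
cv2.imwrite("pics/s6.png",np.hstack([cv2.resize(b[0][130:220,190:310,::-1],(400,300),interpolation=2),cv2.resize(b[1][145:235,185:305,::-1],(400,300),interpolation=2)]))
# lid vs bucket axis in scene views, from masks
for n,i in zip(("scene","side"),b):
    m=cams.camera_model(n);P=readout.read_state()["position"]
    k=max([t for t in blobs(mask(i,70,92,60,40),100) if t[0][1]>120],key=lambda t:t[0][4]);print(n,k[0])
    r=[t for t in blobs(mask(i,0,6,120,30),100) if 215<t[1][0]<270 and 160<t[1][1]<230];print([t[0] for t in r])
E
python3 lid2.py .0194
```

```text
t: 12.22
position: [0.5658, -0.022, 0.1529]
eef_rot: [-0.0, 0.707, 0.708, 0.0]
ft_force: [-0.6, 0.1, -2.6]
gripper_width: 0.233
gripper_force: 58.8
scene [231, 155, 36, 26, 590]
[[230, 175, 34, 31, 656]]
side [225, 169, 35, 23, 530]
[[228, 189, 31, 31, 523]]
lid-TCP [ 0.5663 -0.0241  0.0728] 0.0002 [ 0.0004 -0.0017]
 r73 [ 0.0004 -0.002 ] 0.0002
blue-TCP [[0.0183 0.0392]]
```

View pics/s6.png

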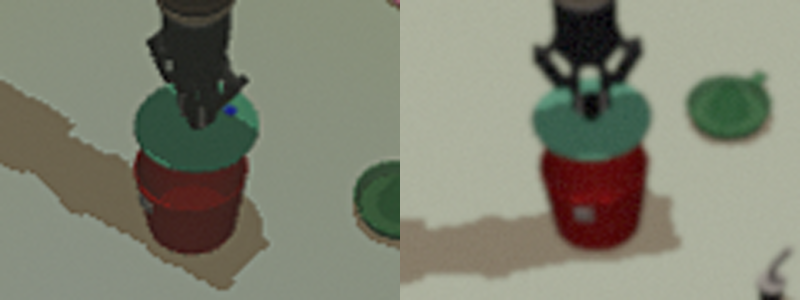

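The pictures show the lid held level over the bucket, slightly toward +y of its axis. I centre it and lower slowly.

```bash

python3 -m jog '{"travel":[[-0.26,-0.03,0],[-0.26,-0.03,0],[0,0,0.4],[0,0,0.6],[0,0,0.5]],"dr":[[0,0,0],[0,0,0],[0,0,0],[0,0,0],[0,0,0]],"claw":[0,0,0,0,0]}' >/dev/null
python3 -m jog '{"travel":[[0,0,0.5],[0,0,0.3],[0,0,0.1],[0,0,0],[0,0,0]],"dr":[[0,0,0],[0,0,0],[0,0,0],[0,0,0],[0,0,0]],"claw":[0,0,0,0,0]}'
python3 -m jog '{"travel":[[0,0,0.1],[0,0,0.1],[0,0,0.1],[0,0,0.1],[0,0,0]],"dr":[[0,0,0],[0,0,0],[0,0,0],[0,0,0],[0,0,0]],"claw":[0,0,0,0,0]}'
```

```text
t: 13.2
position: [0.5648, -0.0336, 0.1052]
eef_rot: [0.0, 0.707, 0.707, 0.0]
ft_force: [-0.5, -1.0, -2.5]
gripper_width: 0.227
gripper_force: 58.9
t: 13.62
position: [0.5644, -0.0336, 0.0966]
eef_rot: [-0.0, 0.707, 0.707, -0.0]
ft_force: [0.3, -0.2, -2.4]
gripper_width: 0.237
gripper_force: 58.9
```

```bash

python3 -m jog '{"travel":[[0.04,0,0.07],[0,0,0.07],[0,0,0.07],[0,0,0],[0,0,0]],"dr":[[0,0,0],[0,0,0],[0,0,0],[0,0,0],[0,0,0]],"claw":[0,0,0,0,0]}'
python3 -m jog '{"travel":[[0,0,0.05],[0,0,0.05],[0,0,0.05],[0,0,0],[0,0,0]],"dr":[[0,0,0],[0,0,0],[0,0,0],[0,0,0],[0,0,0]],"claw":[0,0,0,0,0]}'
```

```text
t: 14.03
position: [0.5645, -0.0328, 0.0927]
eef_rot: [-0.0, 0.707, 0.707, -0.0]
ft_force: [-0.1, -0.5, -3.9]
gripper_width: 0.243
gripper_force: 58.9
t: 14.45
position: [0.5647, -0.0328, 0.0901]
eef_rot: [0.0, 0.707, 0.707, 0.0]
ft_force: [-0.8, 0.5, 2.2]
gripper_width: 0.234
gripper_force: 59.7
```

Contact came at the expected height, so the lid is seated. Releasing and lifting off.

```bash

python3 -m jog '{"travel":[[0,0,0],[0,0,0],[0,0,0],[0,0,0],[0,0,0]],"dr":[[0,0,0],[0,0,0],[0,0,0],[0,0,0],[0,0,0]],"claw":[0.3,0.4,0.6,0.8,0.8]}'
python3 -m jog '{"travel":[[0,0,-0.2],[0,0,-0.5],[0,0,-0.9],[0,0,-1],[0,0,-1]],"dr":[[0,0,0],[0,0,0],[0,0,0],[0,0,0],[0,0,0]],"claw":[1,1,1,1,1]}' >/dev/null
python3 -m jog '{"travel":[[-0.8,0,-1],[-0.8,0,-1],[-0.8,0,-1],[-0.8,0,0],[0,0,0]],"dr":[[0,0,0],[0,0,0],[0,0,0],[0,0,0],[0,0,0]],"claw":[1,1,1,1,1]}' >/dev/null
python3 -m jog '{"travel":[[0,0,0],[0,0,0],[0,0,0],[0,0,0],[0,0,0]],"dr":[[0,0,0],[0,0,0],[0,0,0],[0,0,0],[0,0,0]],"claw":[1,1,1,1,1]}'
python3 lid.py pics/w7.png .109
python3 - <<'E'
from h import *
a=cv2.imread("pics/w7.png");b=cams.camera("side")
cv2.imwrite("pics/v7.png",np.hstack([cv2.resize(a,(400,300)),cv2.resize(b[145:235,185:305,::-1],(400,300),interpolation=2)]))
E
```

```text
t: 14.87
position: [0.5647, -0.0328, 0.0898]
eef_rot: [0.0, 0.707, 0.707, 0.0]
ft_force: [-0.6, 0.1, 0.3]
gripper_width: 0.798
gripper_force: 0.0
t: 16.12
position: [0.5645, -0.0959, 0.2215]
eef_rot: [-0.0, 0.707, 0.708, -0.0]
ft_force: [-0.1, -0.8, 0.7]
gripper_width: 1.0
gripper_force: 0.0
mint [180, 25, 160, 167, 20043] (array([ 0.5653, -0.0346,  0.0731]), np.float64(0.0002))
blue [271, 56, 18, 20, 294] [[0.58289415 0.00652775]]
dark [247, 102, 26, 26, 145] [260.7, 115.6] [[ 0.56647885 -0.03631696]] top-> [[ 0.56629634 -0.03574587]]
dark [393, 220, 20, 19, 173] [400.3, 226.8] [[ 0.70779376 -0.14505498]] top-> [[ 0.69063563 -0.1314216 ]]
dark [0, 236, 512, 148, 43834] [254.0, 332.3] [[ 0.55964461 -0.27146654]] top-> [[ 0.56028307 -0.24264782]]
```

View pics/v7.png

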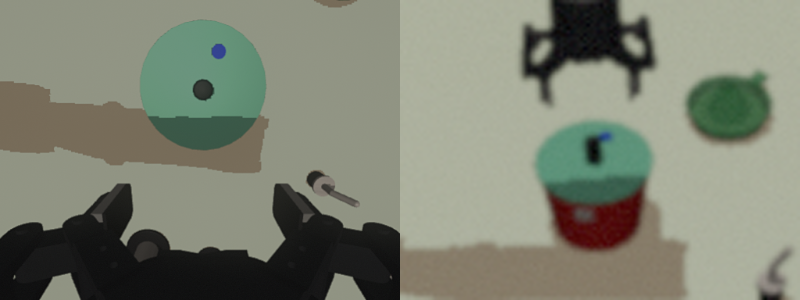

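The lid is seated level: the wrist half shows it centred at (203,85) with the dot at (218,51). Next, the thermometer.

```bash

python3 -m jog '{"travel":[[-0.9,-0.52,0],[-0.9,-0.52,0],[-0.9,-0.52,0],[-0.9,-0.52,0],[-0.9,-0.52,0]],"dr":[[0,0,0],[0,0,0],[0,0,0],[0,0,0],[0,0,0]],"claw":[1,1,1,1,1]}' >/dev/null
python3 -m jog '{"travel":[[-0.9,-0.52,0],[-0.9,-0.52,0],[-0.9,-0.52,0],[-0.9,-0.52,0],[-0.6,-0.52,0]],"dr":[[0,0,0],[0,0,0],[0,0,0],[0,0,0],[0,0,0]],"claw":[1,1,1,1,1]}' >/dev/null
python3 -m jog '{"travel":[[0,0,0],[0,0,0],[0,0,0],[0,0,0],[0,0,0]],"dr":[[0,0,0],[0,0,0],[0,0,0],[0,0,0],[0,0,0]],"claw":[1,1,1,1,1]}'
python3 - <<'E'
from h import *
m=cams.camera_model("wrist");im=cams.camera("wrist");cv2.imwrite("pics/w8.png",im[:,:,::-1])
for st,c,b in blobs(mask(im,20,34,100,40),30):
    h=cv2.findContours(b,0,1)[0][0].reshape(-1,2)
    print("yel",st,c,onz(m,[c],.163).round(4),onz(m,[c],.124).round(4))
for n,p in(("scene",(155,262)),("side",(247,299))): print("tray",onz(cams.camera_model(n),[p],.1).round(3))
E
```

```text
t: 17.47
position: [0.4613, -0.2698, 0.2218]
eef_rot: [-0.0, 0.707, 0.708, 0.0]
ft_force: [0.1, -0.2, 0.1]
gripper_width: 1.004
gripper_force: 0.0
yel [243, 225, 29, 56, 965] [256.9, 248.1] [[ 0.4602 -0.3165]] [[ 0.46   -0.3353]]
tray [[ 0.557 -0.524]]
tray [[ 0.545 -0.529]]
```

View pics/w8.png

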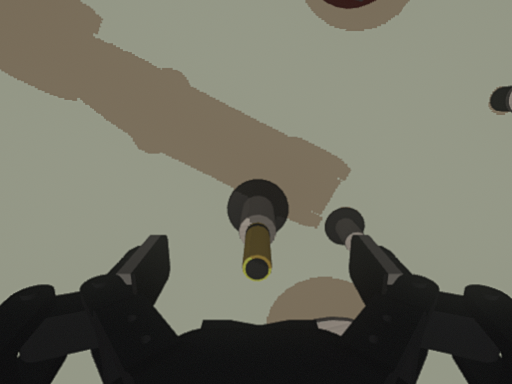

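The handle's top cap is at (257,268), the stand's disc centre at about (258,209), and the tray is well clear.

```bash
python3 - <<'E'
from h import *
m=cams.camera_model("wrist")
print(onz(m,[(257.5,267.5)],.163),onz(m,[(258,209.5)],.008))
E
```

```text
[[ 0.46057778 -0.33460281]] [[ 0.46059785 -0.33492198]]
```

```bash

python3 -m jog '{"travel":[[-0.8,-0.03,0],[-0.8,0,0],[-0.8,0,0],[-0.8,0,0],[0,0,0]],"dr":[[0,0,0],[0,0,0],[0,0,0],[0,0,0],[0,0,0]],"claw":[1,1,1,1,1]}' >/dev/null
python3 -m jog '{"travel":[[0,0,0.4],[0,0,0.7],[0,0,0.8],[0,0,0.8],[0,0,0.8]],"dr":[[0,0,0],[0,0,0],[0,0,0],[0,0,0],[0,0,0]],"claw":[1,1,1,1,1]}'
python3 -m jog '{"travel":[[0,0,0.8],[0,0,0.8],[0,0,0.8],[0,0,0.6],[0,0,0.4]],"dr":[[0,0,0],[0,0,0],[0,0,0],[0,0,0],[0,0,0]],"claw":[1,1,1,1,1]}' >/dev/null
python3 -m jog '{"travel":[[0,0,0],[0,0,0],[0,0,0],[0,0,0],[0,0,0]],"dr":[[0,0,0],[0,0,0],[0,0,0],[0,0,0],[0,0,0]],"claw":[0.8,0.6,0.5,0.4,0.3]}'
python3 -m jog '{"travel":[[0,0,0],[0,0,0],[0,0,0],[0,0,0],[0,0,0]],"dr":[[0,0,0],[0,0,0],[0,0,0],[0,0,0],[0,0,0]],"claw":[0.2,0.1,0,0,0]}' 60
```

```text
t: 18.35
position: [0.4603, -0.3331, 0.1506]
eef_rot: [-0.0, 0.706, 0.708, 0.0]
ft_force: [0.6, 0.2, 0.1]
gripper_width: 1.0
gripper_force: 0.0
t: 19.18
position: [0.4604, -0.335, 0.0846]
eef_rot: [0.001, 0.707, 0.707, 0.0]
ft_force: [-0.2, 0.7, -0.7]
gripper_width: 0.308
gripper_force: 1.0
t: 19.6
position: [0.4604, -0.3351, 0.0847]
eef_rot: [0.001, 0.707, 0.707, 0.0]
ft_force: [-1.2, -0.0, 6.9]
gripper_width: 0.288
gripper_force: 58.6
```

Gripped (24.5 mm). Lifting straight out.

```bash

python3 -m jog '{"travel":[[0,0,-0.2],[0,0,-0.4],[0,0,-0.7],[0,0,-0.8],[0,0,-0.8]],"dr":[[0,0,0],[0,0,0],[0,0,0],[0,0,0],[0,0,0]],"claw":[0,0,0,0,0]}'
python3 -m jog '{"travel":[[0,0,-0.8],[0,0,-0.8],[0,0,-0.8],[0,0,-0.8],[0,0,-0.8]],"dr":[[0,0,0],[0,0,0],[0,0,0],[0,0,0],[0,0,0]],"claw":[0,0,0,0,0]}' >/dev/null
python3 -m jog '{"travel":[[0,0,-0.8],[0,0,-0.4],[0,0,0],[0,0,0],[0,0,0]],"dr":[[0,0,0],[0,0,0],[0,0,0],[0,0,0],[0,0,0]],"claw":[0,0,0,0,0]}' 
python3 - <<'E'
from h import *
P=readout.read_state()["position"];m=cams.camera_model("wrist");im=cams.camera("wrist");cv2.imwrite("pics/w9.png",im[:,:,::-1])
print(proj(m,[P+[0,0,-.0697],P+[0,0,-.05],P]).round(1).tolist())
b=cams.camera("side").copy();ms=cams.camera_model("side")
q=proj(ms,[P+[0,0,-.0697],P]);print(q);u,v=q[0].astype(int)
cv2.imwrite("pics/v9.png",np.hstack([cv2.resize(im[120:270,160:360],(400,300),interpolation=2),cv2.resize(b[v-60:v+30,u-60:u+60],(400,300),interpolation=2)])[:,:,::-1])
E
```

```text
t: 20.02
position: [0.4597, -0.3347, 0.1428]
eef_rot: [-0.0, 0.707, 0.707, -0.0]
ft_force: [0.0, 0.4, -1.3]
gripper_width: 0.292
gripper_force: 58.8
t: 20.85
position: [0.4595, -0.3344, 0.2448]
eef_rot: [-0.001, 0.707, 0.707, -0.0]
ft_force: [-0.9, -0.1, -1.5]
gripper_width: 0.29
gripper_force: 58.8
[[258.4, 190.6], [258.3, 197.3], [258.1, 220.4]]
[[217.34193259 240.31406068]
 [215.35259506 227.00058089]]
```

View pics/v9.png

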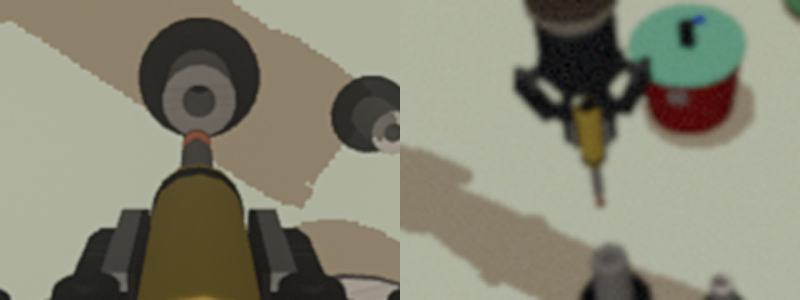

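The thermometer hangs straight, with its copper foot at about pixel (258,188), as predicted. Carrying it over the dot.

```bash

python3 -m jog '{"travel":[[0.5,0.2,0],[0.8,0.3,0],[0.9,0.33,0],[0.9,0.33,0],[0.9,0.33,0]],"dr":[[0,0,0],[0,0,0],[0,0,0],[0,0,0],[0,0,0]],"claw":[0,0,0,0,0]}' >/dev/null
python3 -m jog '{"travel":[[0.9,0.33,0],[0.9,0.33,0],[0.9,0.33,0],[0.9,0.33,0],[0.9,0.33,0]],"dr":[[0,0,0],[0,0,0],[0,0,0],[0,0,0],[0,0,0]],"claw":[0,0,0,0,0]}' >/dev/null
python3 -m jog '{"travel":[[0.9,0.33,0],[0.9,0.33,0],[0.9,0.33,0],[0.9,0.33,0],[0.9,0.33,0]],"dr":[[0,0,0],[0,0,0],[0,0,0],[0,0,0],[0,0,0]],"claw":[0,0,0,0,0]}' >/dev/null
python3 -m jog '{"travel":[[0.9,0.3,0],[0.8,0.2,0],[0.5,0.2,0],[0.3,0.1,0],[0,0,0]],"dr":[[0,0,0],[0,0,0],[0,0,0],[0,0,0],[0,0,0]],"claw":[0,0,0,0,0]}' >/dev/null
python3 -m jog '{"travel":[[0,0,0],[0,0,0],[0,0,0],[0,0,0],[0,0,0]],"dr":[[0,0,0],[0,0,0],[0,0,0],[0,0,0],[0,0,0]],"claw":[0,0,0,0,0]}'
```

```text
t: 23.03
position: [0.5717, -0.0255, 0.2459]
eef_rot: [0.0, 0.708, 0.707, -0.0]
ft_force: [0.1, -0.8, -1.7]
gripper_width: 0.291
gripper_force: 58.8
```

```bash

python3 -m jog '{"travel":[[0.5,0.2,0],[0.6,0.2,0],[0.52,0.15,0],[0,0,0],[0,0,0]],"dr":[[0,0,0],[0,0,0],[0,0,0],[0,0,0],[0,0,0]],"claw":[0,0,0,0,0]}' >/dev/null
python3 -m jog '{"travel":[[0,0,0.5],[0,0,0.8],[0,0,0.8],[0,0,0.5],[0,0,0.2]],"dr":[[0,0,0],[0,0,0],[0,0,0],[0,0,0],[0,0,0]],"claw":[0,0,0,0,0]}' >/dev/null
python3 -m jog '{"travel":[[0,0,0],[0,0,0],[0,0,0],[0,0,0],[0,0,0]],"dr":[[0,0,0],[0,0,0],[0,0,0],[0,0,0],[0,0,0]],"claw":[0,0,0,0,0]}'
cat > foot.py <<'E'
from h import *
import sys
P=readout.read_state()["position"];m=cams.camera_model("wrist");im=cams.camera("wrist")
cv2.imwrite("pics/tmp.png",im[:,:,::-1])
for st,c,b in blobs(mask(im,95,130,80,30),20):
    cc=cv2.findContours(b,0,1)[0][0].reshape(-1,2);print("blue",st,c,onz(m,[c],.109).round(4),circ(onz(m,cc[cc[:,1]<c[1]],.109),.0078))
for st,c,b in blobs(mask(im,3,14,90,60),8): print("copper",st,c)
print("foot proj",proj(m,[P+[0,0,-.0697],P+[0,.006,-.0697]]).round(1).tolist())
cv2.imwrite(sys.argv[1],cv2.resize(im[120:270,160:360,::-1],(800,600),interpolation=2))
E
python3 foot.py pics/f1.png
```

```text
t: 24.28
position: [0.5832, 0.0076, 0.1905]
eef_rot: [0.0, 0.707, 0.707, 0.0]
ft_force: [0.5, 0.0, -0.8]
gripper_width: 0.288
gripper_force: 58.9
blue [249, 180, 19, 14, 108] [258.0, 184.9] [[0.5831 0.0095]] (array([0.5828, 0.0052, 0.06  ]), np.float64(0.0014))
copper [252, 185, 13, 8, 61] [257.7, 188.1]
foot proj [[258.2, 190.6], [258.2, 183.5]]
```

View pics/f1.png

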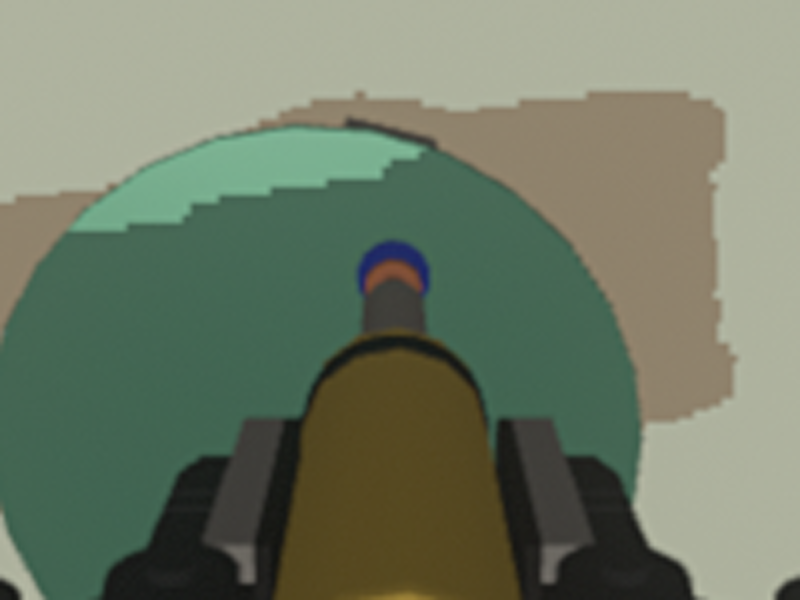

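The dot is at crop (394,270) with the copper foot just above its centre, so they are aligned. Lowering gradually.

```bash

python3 -m jog '{"travel":[[0,0,0.15],[0,0,0.15],[0,0,0.12],[0,0,0.08],[0,0,0]],"dr":[[0,0,0],[0,0,0],[0,0,0],[0,0,0],[0,0,0]],"claw":[0,0,0,0,0]}' 
python3 -m jog '{"travel":[[0,0,0],[0,0,0],[0,0,0],[0,0,0],[0,0,0]],"dr":[[0,0,0],[0,0,0],[0,0,0],[0,0,0],[0,0,0]],"claw":[0,0,0,0,0]}' 
python3 - <<'E'
from workcell import readout;print(readout.read_state()["ft_force"])
E
python3 -m jog '{"travel":[[0,0,0.08],[0,0,0.08],[0,0,0.05],[0,0,0],[0,0,0]],"dr":[[0,0,0],[0,0,0],[0,0,0],[0,0,0],[0,0,0]],"claw":[0,0,0,0,0]}' 
python3 -m jog '{"travel":[[0,0,0],[0,0,0],[0,0,0],[0,0,0],[0,0,0]],"dr":[[0,0,0],[0,0,0],[0,0,0],[0,0,0],[0,0,0]],"claw":[0,0,0,0,0]}'
python3 foot.py pics/f2.png
```

```text
t: 24.75
position: [0.5825, 0.0075, 0.1792]
eef_rot: [-0.0, 0.707, 0.707, -0.0]
ft_force: [-0.2, 0.7, -0.4]
gripper_width: 0.291
gripper_force: 58.9
t: 25.17
position: [0.5829, 0.0076, 0.1799]
eef_rot: [0.0, 0.707, 0.707, 0.0]
ft_force: [0.0, 0.5, -0.4]
gripper_width: 0.287
gripper_force: 58.9
[ 0.0437852   0.4501962  -0.36627906]
t: 25.58
position: [0.583, 0.0076, 0.1757]
eef_rot: [0.0, 0.707, 0.707, 0.0]
ft_force: [0.7, 0.9, 0.7]
gripper_width: 0.29
gripper_force: 58.9
t: 26.0
position: [0.583, 0.0076, 0.1757]
eef_rot: [0.0, 0.707, 0.707, 0.0]
ft_force: [0.5, -0.9, -0.4]
gripper_width: 0.289
gripper_force: 58.9
blue [249, 184, 20, 15, 74] [259.1, 189.8] [[0.5837 0.0091]] (array([0.5828, 0.0058, 0.06  ]), np.float64(0.0005))
copper [252, 186, 13, 7, 47] [257.9, 188.7]
foot proj [[258.3, 190.6], [258.3, 183.5]]
```

```bash

python3 -m jog '{"travel":[[0,0,0.07],[0,0,0.07],[0,0,0.06],[0,0,0],[0,0,0]],"dr":[[0,0,0],[0,0,0],[0,0,0],[0,0,0],[0,0,0]],"claw":[0,0,0,0,0]}' 
python3 -m jog '{"travel":[[0,0,0],[0,0,0],[0,0,0],[0,0,0],[0,0,0]],"dr":[[0,0,0],[0,0,0],[0,0,0],[0,0,0],[0,0,0]],"claw":[0,0,0,0,0]}'
python3 -m jog '{"travel":[[0,0,0],[0,0,0],[0,0,0],[0,0,0],[0,0,0]],"dr":[[0,0,0],[0,0,0],[0,0,0],[0,0,0],[0,0,0]],"claw":[0,0,0,0,0]}'
python3 - <<'E'
from h import *
f=[]
for i in range(12): cams.camera("wrist"); f.append(readout.read_state()["ft_force"])
print(np.mean(f,0),np.std(f,0))
E
python3 foot.py pics/f3.png
```

```text
t: 26.47
position: [0.5829, 0.0076, 0.1717]
eef_rot: [0.0, 0.707, 0.707, 0.0]
ft_force: [0.9, -0.2, 1.6]
gripper_width: 0.289
gripper_force: 59.0
t: 26.88
position: [0.5829, 0.0076, 0.1717]
eef_rot: [0.0, 0.707, 0.707, 0.0]
ft_force: [1.3, -0.1, 2.9]
gripper_width: 0.29
gripper_force: 59.0
t: 27.3
position: [0.5829, 0.0076, 0.1716]
eef_rot: [0.0, 0.707, 0.707, 0.0]
ft_force: [2.6, -0.0, 1.6]
gripper_width: 0.288
gripper_force: 59.0
[ 1.60589232 -0.12229203  2.1983119 ] [0.39098354 0.33753419 0.47767064]
blue [249, 185, 20, 15, 78] [259.2, 191.2] [[0.5836 0.009 ]] (array([0.5828, 0.0058, 0.06  ]), np.float64(0.0005))
copper [252, 187, 13, 6, 31] [257.8, 189.4]
foot proj [[258.3, 190.6], [258.3, 183.5]]
```

View pics/f3.png

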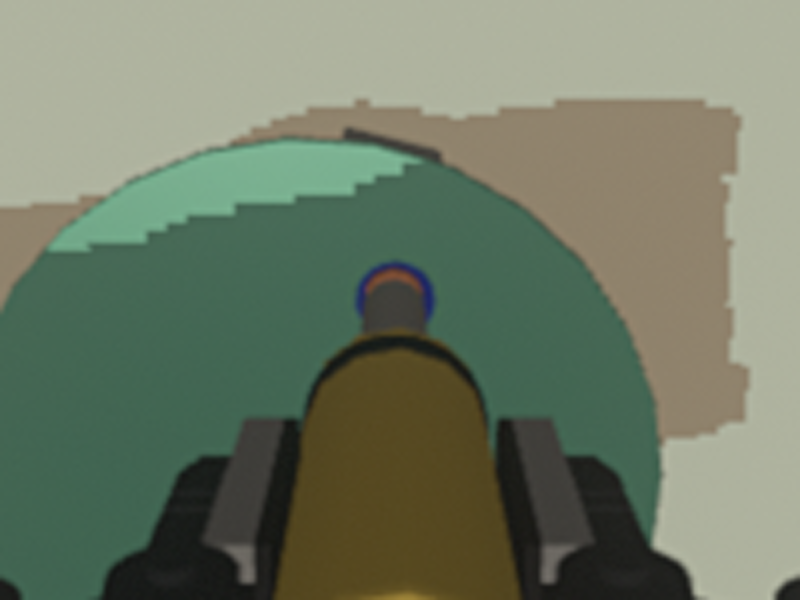

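The copper foot sits centred in the blue dot at crop (395,295). The force has risen about 3.5 N, which puts the tip roughly halfway in. Handing in.

```bash
python3 -c "
from workcell import job;print(job.close_job())"
```

```text
the job is handed in; nothing more can be done
None
```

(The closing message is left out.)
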